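Load a new paper roll on the stall's dispenser

TASK

The wrapping-paper dispenser is empty: lift its spindle out by the black grip, feed it through the core of the new roll lying in the steel tray until the roll is up against the spindle's collar, then carry the roll on the spindle to the dispenser, lower it fully home into both slots and let go. The core is a close fit and not quite in the middle of the roll, so find it by feel and work gently: never press the spindle against the roll or the dispenser with more than about 15 N. Do not touch the paper with the gripper, and leave the other things on the counter where they are.

Things in the scene. Friction and masses are not known exactly. Their poses are not given: they have to be found in the camera images.
- grip (a point): Middle of the spindle's black grip, on the spindle's axis. x along the spindle from grip to nose, z up while it lies in the dispenser. The grip is a flat-sided bar 44 long (x), 24 wide (y), 28 high (z). At the start the spindle lies in the dispenser's two slots, grip towards the robot, and lifts straight up out of them.
- nose (a point): Middle of the flat end of the spindle's nose, 171 beyond the grip's middle on the axis; axes as the grip.
- dispenser: Grey steel paper dispenser, fixed. Origin on the counter midway between its upright cheeks; x away from the robot along the spindle, z up. Foot 152 (x) by 130 (y), 10 thick. Cheeks 5 thick at x = -57.5 and +57.5, 80 wide, 86 high. Tear bar along the -y side, 66 from the axis, up to 60 high. The spindle goes back as it came: grip on the near side, collar and roll between the cheeks.
- slot_near (a point): Place of the spindle's axis when seated in the near cheek's slot, 68 above the counter; the spindle's x = 34 belongs here. Axes as the dispenser. The U slot is open at the top: 22 wide, floor 58.5 above the counter, its mouth flaring from 22 wide at 74 high to 42 wide at 86.
- slot_far (a point): The same for the far cheek's slot (same shape); the spindle's x = 149 belongs here. Some 8 of play along the axis is fine.
- tray: Shallow open steel tray, fixed to the counter, 110 (x) by 150 (y), walls 28 high and 3 thick, floor 3 thick. Origin under its middle, x away from the robot, z up. The far wall stops the roll from sliding away.
- roll_center (a point): Middle of the roll, half-way up and on the axis of its outside: 90 in diameter, 80 long. x along its axis, away from the robot; z up. It lies loose on the tray floor, 48 above the counter. Pushed along its axis with some 2 to 5 N it slides (2 to 12) until the tray's far wall stops it; pushed from the side it rolls.
- cup: Small steel cup with a handle, 76 in diameter, 65 high, standing on the counter; bystander. Origin under its middle.
- oil: Squeeze bottle with a yellow cap, 56 in diameter, 150 high, standing; bystander. Origin under its middle.
- spatula: Spatula 240 long lying on the counter; bystander.
- old_core: Empty cardboard core, 27 in diameter, 80 high, standing on end; bystander. Origin under its middle.
- spindle: The loose spindle, 140 g; origin and axes as point grip. Aluminium rod 19 in diameter from x = 22 to x = 171; the last 3 are a chamfer down to 16 in diameter, then the flat nose. Black collar 34 in diameter from x = 48 to x = 53: the roll's end face comes up against it. The rod rests in the slots at x = 34 and x = 149. Held by its grip it is nose-heavy: it creeps nose-down under load.
- roll: The new paper roll, on its side in the tray, 290 to 450 g; origin and axes as point roll_center. A cardboard core with a bore of 22 runs through it, ends flush with the roll's faces. The bore is parallel to the roll's axis but 5 mm off it, to a side (up, down, left, right or between) that differs from roll to roll and is not measured: it is found by feeling with the nose.
Not all that is in view belongs to the job. Leave any red look-alike of the tray alone. Leave any green or turquoise look-alike of the spindle alone.

How it is judged:
By the outcome, as a careful person would: the job done as asked, in the order asked, and still so for the second after the job is handed in, with the robot touching nothing.
It also fails if it takes over 72 s, if anything falls off the work surface, if the arm or the gripper's body presses on something with over 40 N, if the wrist force passes 120 N, or if a joint passes its speed limit or range.

ROBOT

A 6-joint arm with a two-finger parallel gripper is mounted at the origin on the work surface. World frame = base frame: x ahead of the robot, y to its left, z up, the work surface at z = 0. Lengths are in m, angles in rad, forces in N, time in s.
With the tool pointing down it reaches from about 0.225 to 0.875 m from the base axis. Payload 3.4 kg.
Tool frame: the origin (TCP) lies between the finger pads; the fingertips stand 8 mm ahead of it and the grasp point (between the pads) lies 11 mm behind it; z points along the fingers, y is the line along which they close (so a half turn about z gives the same grasp; the last joint's range is limited). The gripper opens to 85 mm and grips with 20 to 120 N. Pads are 22 mm wide; open, the fingers measure 114 mm over their backs; the gripper's body (76 mm by 85 mm) begins 54 mm behind the grasp point. The pads swing forward as they close: fully open they stand 13 mm farther back than shut.
Start: joints at [-1.304, 0.276, 1.505, -0, 1.361, -0.121], TCP at [0.217, -0.532, 0.239] pointing down, gripper open.
Joint ranges: [-2.89, 2.89], [-0.75, 2.08], [0.22, 2.7], [-1.18, 4.32], [0.11, 2.71], [-2.7, 2.7]. Speed limits (rad/s): [2.57, 2.57, 3.14, 3.14, 3.14, 3.14].

INTERFACE

Orientations are given as a unit quaternion [w, x, y, z].
In Python, from rig import manip gives the robot as it stands.
- The arm moves only by the tool move_arm, never from a script. Its argument "deltas" is a list that holds one entry, the list of rows, each a list of 5 numbers: the shift along the tool's x, y, z normalised to -1 to 1, where 1 is 80 cm, then the turn about the tool's z normalised to -1 to 1, where 1 is 120 degrees, then the closure, from -1 (fully open) to 1 (shut). In form: [[[tx, ty, tz, twist, grip], ...]]. A call has 1 to 12 rows; each row is the pose to reach, as a shift and turn from the pose commanded when the call began, along the tool's axes at that moment; what a row does not reach only later rows make up. A row lasts 1/10 s, in which the tool goes at most 50 mm and 8.59 degrees, less where a joint would pass 70% of its speed; a pose out of reach is approached as far as the arm can. A call with a number of a shift or a turn outside -1 to 1 is refused whole. A call with a gripper value outside its range is refused whole. The fingers move at their own pace and stop on an object; "squeeze" is the grip in N (left out, the last holds). Time passes only in rows, so rows that repeat a pose let the fingers close. It gives the time, the measured TCP pose, the force, the opening and the grip force at its end, in the units of the state.
- manip.get_state(): the state, without advancing time (a new reading comes with each control period).
- manip.get_image(name): name is "side" or "top" or "wrist"; returns the picture (384x512x3 uint8, red, green, blue); there is no depth.
- manip.camera_params(name): a dict with "fx", "fy", "cx", "cy" (pixels), "R" (3x3) and "t" (3): a world point X has camera coordinates R X + t; the wrist camera has in their place "tool_from_camera" (4x4, takes a point from camera to tool coordinates, whose origin is the TCP and whose axes are the flange's). Camera axes: x right, y down, z forward; pixel columns grow to the right and rows downward; lengths in m; the calibration is good to about 2 mm. A picture is of the moment at which its call begins: read the wrist's pose just before it. camera_params takes no time and is no camera call.
- manip.sign_off(): hands the job in; it is judged then, once.
The state is a dict: "clock": time; "qpos": joint angles; "qd": joint speeds; "effort": joint torques, N m; "position": TCP position; "ee_rot": TCP orientation; "contact_force": force on the tool from outside, world axes, zero at the start; "moment": the same for the moment, N m; "width": finger opening in m; "gripper_force": force on a finger pad.
Only numpy, scipy, OpenCV 4.12 (cv2) and the standard library are available. Lean on these libraries where they do the work, as an engineer would, in place of code of your own. Each camera call takes 0.05 s, during which the arm holds its last target. There are 200 camera calls.

## Working session

There is one attempt and no reset: what is moved stays moved. The work goes in short steps, Python scripts to look and compute and a tool call to move; the robot and the scene stay as the last step left them, time stands still between calls to the robot, and variables do not carry over. Pictures are saved under pics/ and viewed, at most 14 in all, crops included, and the job is handed in when it is done.

Besides the shell and the picture viewer there is one more tool, called after ">>>" as a command line: name --argument value ..., lists and objects as JSON in quotes. move_arm: Moves the arm, as the interface text tells. Scaled input: -1 to 1 covers 80 cm each way for a shift and 120 degrees each way for a turn. Its arguments: {"type":"object","properties":{"deltas":{"type":"array","items":{"type":"array","items":{"type":"array","items":{"type":"number","minimum":-1,"maximum":1}}}},"squeeze":{"type":"number"}},"required":["deltas"]}

```bash
ls; mkdir -p pics; python3 - <<'E'
from rig import manip
import cv2,numpy as np
s=manip.get_state();print(s)
for n in("top","side"):
    im=manip.get_image(n);cv2.imwrite(f"pics/{n}0.png",cv2.resize(im[:,:,::-1],(800,600),interpolation=cv2.INTER_CUBIC))
    p=manip.camera_params(n);print(n,p)
print(manip.camera_params("wrist"))
E
```

```text
pics
{'clock': 0.0, 'qpos': array([-1.30399269e+00,  2.76565887e-01,  1.50616868e+00, -1.32771418e-05,
        1.36071500e+00, -1.21014466e-01]), 'qd': array([ 0.00086935, -0.00186693,  0.00194061, -0.00088985, -0.00065567,
       -0.0012118 ]), 'effort': array([ 4.97236815e-04, -4.16769934e+01, -2.45805269e+01,  8.09177732e-05,
        1.12680299e-02,  7.82846257e-06]), 'position': array([ 0.21728682, -0.53177993,  0.23844215]), 'ee_rot': array([-9.25516094e-04,  9.81257784e-01,  1.92697428e-01, -7.40934726e-05]), 'contact_force': array([ 0.51567373, -0.80432895, -0.54581447]), 'moment': array([0.00678005, 0.02765392, 0.02461301]), 'gripper_force': 0.0, 'width': 0.08534448204192983}
top {'fx': 380.3244588873229, 'fy': 380.3244588873229, 'cx': 262.0269962660124, 'cy': 192.77422971101623, 'R': array([[-0.00310683, -0.99999458,  0.00108768],
       [-0.98281406,  0.00285269, -0.18457621],
       [ 0.18457211, -0.00164243, -0.9828176 ]]), 't': array([-0.00190663,  0.5439952 ,  1.36291946])}
side {'fx': 382.0799632942083, 'fy': 382.0799632942083, 'cx': 260.86863907068914, 'cy': 191.94165568514657, 'R': array([[-0.99614792, -0.08678209, -0.01257713],
       [-0.0535465 ,  0.7155837 , -0.69647164],
       [ 0.06944125, -0.69311531, -0.71747409]]), 't': array([0.54739244, 0.06010389, 1.29770124])}
{'fx': 327.03977410419776, 'fy': 327.03977410419776, 'cx': 256.7038344127989, 'cy': 192.60022461190297, 'tool_from_camera': array([[-2.91598776e-04, -9.63787515e-01, -2.66671224e-01,
         6.70865269e-02],
       [ 9.99999744e-01, -1.06974151e-04, -7.06856734e-04,
         6.24616707e-04],
       [ 6.52732767e-04, -2.66671362e-01,  9.63787299e-01,
        -1.34820805e-01],
       [ 0.00000000e+00,  0.00000000e+00,  0.00000000e+00,
         1.00000000e+00]])}
```

View pics/top0.png

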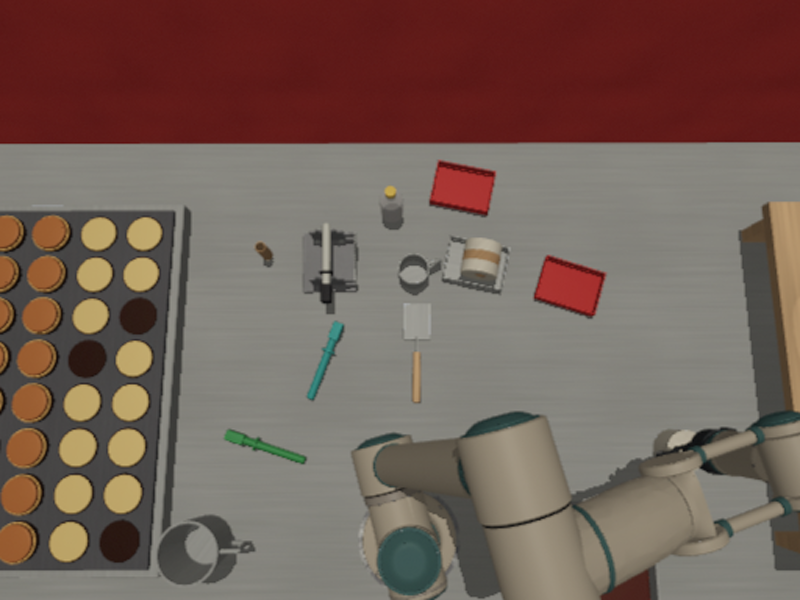

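View pics/side0.png

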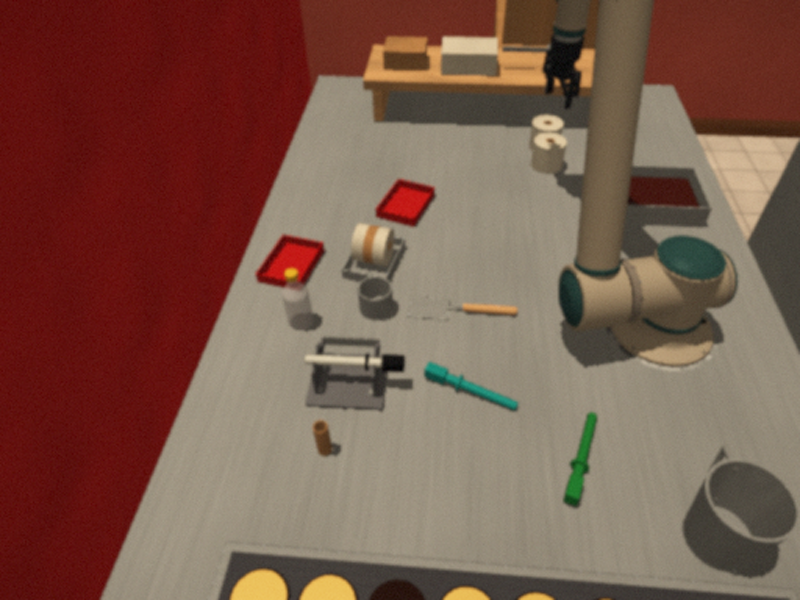

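The top view shows the dispenser centred at about (329,262), with the grip at (326,292) and the nose at (326,226). The steel tray is at about (476,263) and the roll at (481,260). The cup is at (413,270), the oil bottle at (391,210) and the old core at (263,252). The red and turquoise/green items are look-alikes.

```bash
cat > h.py <<'E'
import numpy as np,cv2
from rig import manip
from scipy.spatial.transform import Rotation as Ro
def tool(s):
    q=s["ee_rot"];return Ro.from_quat([q[1],q[2],q[3],q[0]]).as_matrix(),s["position"]
def cam(n,s=None):
    p=manip.camera_params(n);K=np.array([[p["fx"],0,p["cx"]],[0,p["fy"],p["cy"]],[0,0,1]])
    if n=="wrist":
        T=p["tool_from_camera"];R,t=tool(s);return K,R@T[:3,:3],R@T[:3,3]+t
    return K,p["R"].T,-p["R"].T@p["t"]
def back(c,uv,z):
    K,R,o=c;d=R@np.linalg.solve(K,[*uv,1]);return o+d*(z-o[2])/d[2]
def proj(c,X):
    K,R,o=c;v=K@(R.T@(np.asarray(X)-o));return v[:2]/v[2]
def yaw(s):
    R,_=tool(s);return np.arctan2(R[1,0],R[0,0])
def move(s,X,yw=None):
    "rows numbers for target TCP X and yaw"
    R,p=tool(s);d=R.T@(np.asarray(X)-p)/0.8
    tw=None
    if yw is not None:
        tw=-((yw-yaw(s)+np.pi)%(2*np.pi)-np.pi)*180/np.pi/120  # tool z down
    return d.round(4),tw
def st(s=None):
    s=s or manip.get_state()
    print("t%.2f"%s["clock"],"p",s["position"].round(4),"yaw%.2f"%np.degrees(yaw(s)),"F",s["contact_force"].round(1),"M",s["moment"].round(2),"w%.4f g%.0f"%(s["width"],s["gripper_force"]));return s
E
python3 - <<'E'
from h import *
c=cam("top");print("cam",c[2], "side",cam("side")[2])
for n,u,z in [("grip",(326,290),.068),("nose",(326,226),.068),("TL",(450,236),.028),("TR",(510,242),.028),("BR",(503,292),.028),("BL",(443,283),.028),("roll",(481,260),.093),("cup",(413,268),.03),("oil",(391,190),.15)]:
    print(n,back(c,np.array(u)*.64,z).round(3))
s=st()
E
```

```text
cam [ 2.83083296e-01 -1.21996666e-03  1.43991188e+00] side [0.4583882 0.9039511 0.9798123]
grip [0.568 0.193 0.068]
nose [0.725 0.197 0.068]
TL [ 0.712 -0.104  0.028]
TR [ 0.696 -0.252  0.028]
BR [ 0.57  -0.231  0.028]
BL [ 0.593 -0.085  0.028]
roll [ 0.634 -0.171  0.093]
cup [ 0.63  -0.013  0.03 ]
oil [0.784 0.038 0.15 ]
t0.10 p [ 0.2173 -0.5319  0.2385] yaw22.22 F [-0.2  0.  -0.3] M [0.01 0.05 0.03] w0.0851 g0
```

```bash
python3 - <<'E'
from h import *
s=st();print(move(s,[.44,-.225,.13],np.pi/2))
E
```

```text
t0.10 p [ 0.2173 -0.5319  0.2385] yaw22.22 F [-0.2  0.  -0.3] M [0.01 0.05 0.03] w0.0851 g0
(array([ 0.4027, -0.2496,  0.1362]), np.float64(-0.5648392531713741))
```

>>> move_arm --deltas '[[[0.403, -0.25, 0.135, -0.565, -1], [0.403, -0.25, 0.135, -0.565, -1], [0.403, -0.25, 0.135, -0.565, -1], [0.403, -0.25, 0.135, -0.565, -1], [0.403, -0.25, 0.135, -0.565, -1], [0.403, -0.25, 0.135, -0.565, -1], [0.403, -0.25, 0.135, -0.565, -1], [0.403, -0.25, 0.135, -0.565, -1], [0.403, -0.25, 0.135, -0.565, -1], [0.403, -0.25, 0.135, -0.565, -1], [0.403, -0.25, 0.135, -0.565, -1], [0.403, -0.25, 0.135, -0.565, -1]]]'

```text
clock: 1.3
position: [0.4399, -0.2267, 0.1317]
ee_rot: [0.0, 0.708, 0.706, -0.0]
contact_force: [0.2, 0.1, 0.1]
width: 0.0855
gripper_force: 0.0
```

```bash
python3 - <<'E'
from h import *
s=st();im=manip.get_image("wrist");cv2.imwrite("pics/w1raw.png",im[:,:,::-1]);np.save("w1.npy",{k:s[k] for k in("position","ee_rot")},allow_pickle=True)
cv2.imwrite("pics/w1.png",cv2.resize(im[:,:,::-1],(800,600),interpolation=cv2.INTER_CUBIC))
E
```

```text
t1.30 p [ 0.4399 -0.2267  0.1317] yaw89.88 F [0.2 0.1 0.1] M [-0.01  0.02 -0.01] w0.0855 g0
```

View pics/w1.png

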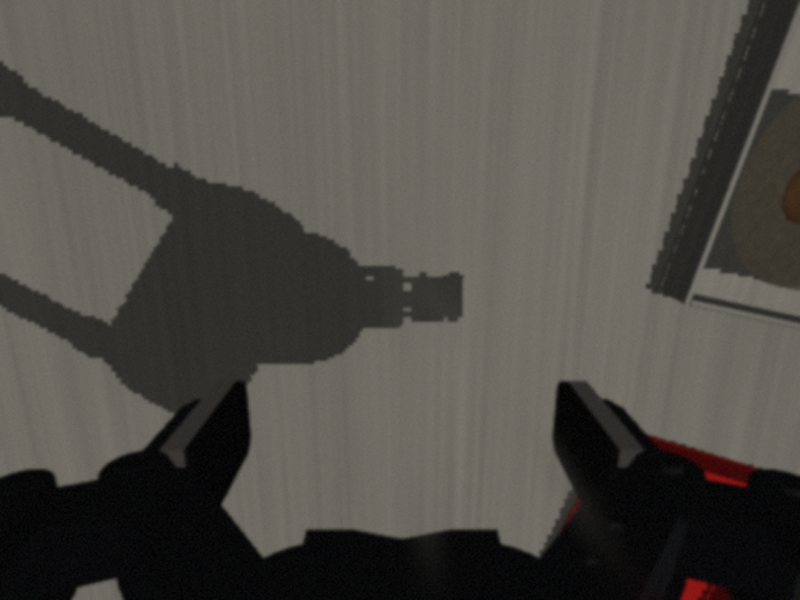

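The near wall of the tray is at the right, and the roll's near face is cut off at the edge with its brown bore at about (797,195). I'll move 65 mm towards +x.

>>> move_arm --deltas '[[[0, 0.08, 0, 0, -1], [0, 0.08, 0, 0, -1], [0, 0.08, 0, 0, -1], [0, 0.08, 0, 0, -1]]]'

```text
clock: 1.75
position: [0.5033, -0.2257, 0.1311]
ee_rot: [-0.001, 0.707, 0.707, -0.0]
contact_force: [0.0, 0.5, 0.4]
width: 0.0855
gripper_force: 0.0
```

```bash
python3 - <<'E'
from h import *
s=st();im=manip.get_image("wrist");cv2.imwrite("pics/w2raw.png",im[:,:,::-1]);np.save("w2.npy",{k:s[k] for k in("position","ee_rot")},allow_pickle=True)
cv2.imwrite("pics/w2.png",cv2.resize(im[0:192,256:512,::-1],(800,600),interpolation=cv2.INTER_CUBIC))
E
```

```text
t1.75 p [ 0.5033 -0.2257  0.1311] yaw89.98 F [0.  0.5 0.4] M [-0.01  0.    0.04] w0.0855 g0
```

View pics/w2.png

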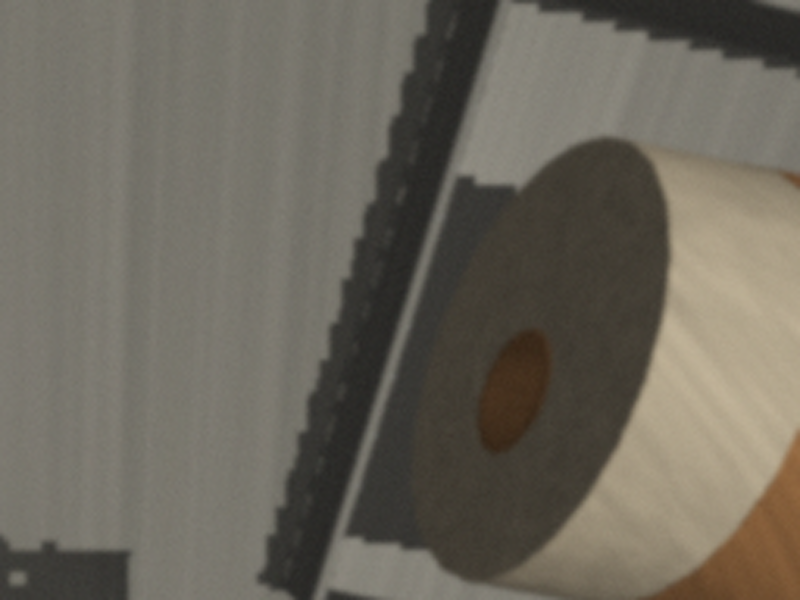

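The crop (scale 3.125, column offset 256) shows the near face as an ellipse: top (610,138), right (668,230), bottom (480,580), left (414,480). The brown bore is centred at about (514,391). I'll fit the circle in 3D.

```bash
cat > fit.py <<'E'
from h import *
from scipy.optimize import least_squares
s=np.load("w2.npy",allow_pickle=True).item();c=cam("wrist",s)
im=cv2.imread("pics/w2raw.png")[0:192,256:];hsv=cv2.cvtColor(cv2.GaussianBlur(im,(3,3),0),cv2.COLOR_BGR2HSV)
br=((hsv[...,0]<18)&(hsv[...,1]>100)).astype(np.uint8)
n,l,stt,ce=cv2.connectedComponentsWithStats(br)
i=l[125,164];cn=cv2.findContours((l==i).astype(np.uint8),0,cv2.CHAIN_APPROX_NONE)[0][0]
e=cv2.fitEllipse(cn);print("bore ell",e,stt[i])
pts=np.array([(610,137),(650,165),(668,230),(663,300),(640,370),(600,460),(560,520),(520,562),(480,581),(440,560),(418,510),(413,460),(420,400),(450,300),(512,195),(560,152)])
to=lambda p:np.asarray(p,float)/3.125+[256,0]
P=to(pts)
def hit(uv,x,y,w):
    K,R,o=c;d=R@np.linalg.solve(K,[*uv,1]);n=np.array([np.cos(w),np.sin(w),0])
    return o+d*(n@(np.array([x,y,0])-o))/(n@d)
def res(p):
    x,y,w,z=p;r=[]
    for uv in P:
        r.append((np.linalg.norm(hit(uv,x,y,w)-[x,y,z])-.045)*1000)
    return r+[(z-.048)*1000/1.5]
q=least_squares(res,[.594,-.165,-.15,.048],loss="soft_l1",x_scale=[.01,.01,.05,.01]);x,y,w,z=q.x
print("face",q.x.round(4),"yaw",np.degrees(w),np.array(q.fun).round(1))
b=hit(np.array(e[0])+[256,0],x,y,w);print("bore",b.round(4),"off lateral(left)",(b-[x,y,z])@[-np.sin(w),np.cos(w),0]*1e3,"up",(b[2]-z)*1e3)
for a,bb,zz in[((500,0),(310,600),.028),]:
    A,B=back(c,to(a),zz),back(c,to(bb),zz);print("wall",A,B,np.degrees(np.arctan2(*(A-B)[:2]))*-1)
m=back(c,to((650,148)),.07);print(m)
E
python3 fit.py
```

```text
bore ell ((164.23443603515625, 124.65657806396484), (18.459280014038086, 40.15711212158203), 20.88490867614746) [153 106  24  39 624]
face [ 0.6113 -0.1683 -0.1815  0.0442] yaw -10.398939432847097 [-0.1 -0.1  0.2  0.  -1.6 -1.7 -1.1  0.3  1.2 -0.1 -0.6 -0.2 -0.5 -0.2
 -0.1 -0.3 -2.5]
bore [ 0.6105 -0.1731  0.0467] off lateral(left) -4.807692504909085 up 2.4537578262385784
wall [ 0.606344   -0.09492015  0.028     ] [ 0.57718031 -0.22411106  0.028     ] -12.72079156682036
[ 0.61768763 -0.12959311  0.07      ]
```

The bore is 5 mm off-centre, to the right and slightly up (about 4.5 mm right, 2.2 mm up). Now I'll look at the spindle.

>>> move_arm --deltas '[[[0.03, 0, -0.111, 0.3, -1], [0.524, 0.059, -0.111, 0.725, -1], [0.524, 0.059, -0.111, 0.725, -1], [0.524, 0.059, -0.111, 0.725, -1], [0.524, 0.059, -0.111, 0.725, -1], [0.524, 0.059, -0.111, 0.725, -1], [0.524, 0.059, -0.111, 0.725, -1], [0.524, 0.059, -0.111, 0.725, -1], [0.524, 0.059, -0.111, 0.725, -1], [0.524, 0.059, -0.111, 0.725, -1], [0.524, 0.059, -0.111, 0.725, -1], [0.524, 0.059, -0.111, 0.725, -1]]]'

```text
clock: 3.0
position: [0.5503, 0.1945, 0.2201]
ee_rot: [0.0, 1.0, 0.027, -0.0]
contact_force: [0.1, -0.5, 0.2]
width: 0.0853
gripper_force: 0.0
```

>>> move_arm --deltas '[[[0, 0, 0, 0, -1], [0, 0, 0, 0, -1]]]'

```text
clock: 3.2
position: [0.5509, 0.1925, 0.22]
ee_rot: [0.0, 1.0, 0.026, -0.0]
contact_force: [-0.0, -0.1, 0.3]
width: 0.0856
gripper_force: 0.0
```

```bash
python3 - <<'E'
from h import *
s=st();im=manip.get_image("wrist");cv2.imwrite("pics/w3raw.png",im[:,:,::-1]);np.save("w3.npy",{k:s[k] for k in("position","ee_rot")},allow_pickle=True)
cv2.imwrite("pics/w3.png",cv2.resize(im[:,:,::-1],(800,600),interpolation=cv2.INTER_CUBIC))
E
```

```text
t3.20 p [0.5509 0.1925 0.22  ] yaw3.02 F [-0.  -0.1  0.3] M [0.02 0.02 0.05] w0.0856 g0
```

View pics/w3.png

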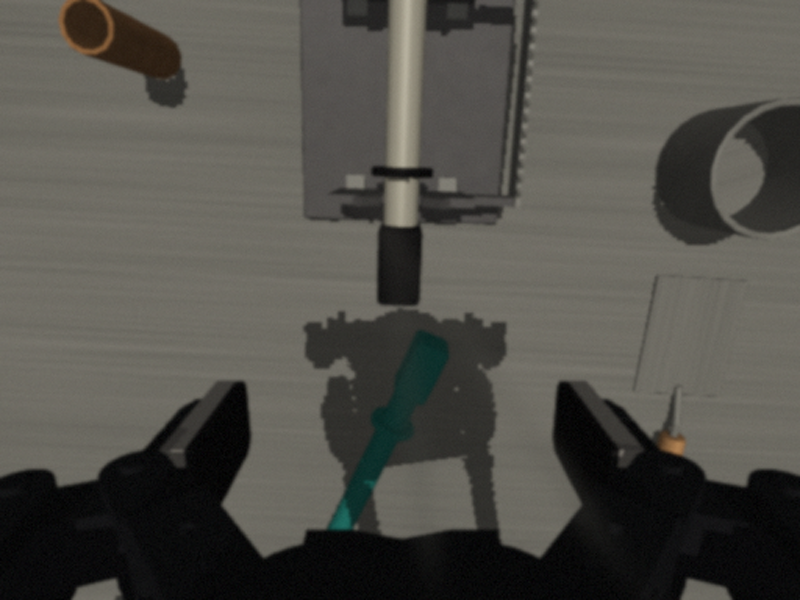

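The view shows the grip's top face with corners at about (377,303), (418,304), (421,228) and (380,227). The rod centreline runs from (402,215) to (407,0), the collar is at (402,172), and the dispenser's near cheek is at row 195.

```bash
python3 - <<'E'
from h import *
s=np.load("w3.npy",allow_pickle=True).item();c=cam("wrist",s)
k=.64
for n,u,z in[("g",(399.3,265.5),.082),("gn",(397.7,303.5),.082),("gf",(400.5,227.5),.082),("collar",(402,172),.068),("rodn",(402,215),.068),("rodf",(407,3),.068)]:
    print(n,back(c,np.array(u)*k,z).round(4))
a,b=back(c,np.array((402,215))*k,.068),back(c,np.array((407,3))*k,.068);w=np.arctan2(*(b-a)[1::-1]);print("yaw",np.degrees(w))
gg=back(c,np.array((399.3,265.5))*k,.082);s=st();print(move(s,[gg[0],gg[1],.057],w))
E
```

```text
g [0.5625 0.1935 0.082 ]
gn [0.541  0.1933 0.082 ]
gf [0.5831 0.1939 0.082 ]
collar [0.6115 0.1946 0.068 ]
rodn [0.5883 0.1934 0.068 ]
rodf [0.6936 0.1965 0.068 ]
yaw 1.6721142415882095
t3.25 p [0.551  0.1926 0.2201] yaw2.99 F [0.2 0.3 0.5] M [-0.04 -0.04  0.02] w0.0851 g0
(array([ 0.0145, -0.0005,  0.2038]), np.float64(0.011006770275122351))
```

>>> move_arm --deltas '[[[0.0175, 0, 0.06, 0.011, -1], [0.0175, -0.0005, 0.11, 0.011, -1], [0.0175, -0.0005, 0.16, 0.011, -1], [0.0175, -0.0005, 0.19, 0.011, -1], [0.0175, -0.0005, 0.204, 0.011, -1], [0.0175, -0.0005, 0.204, 0.011, -1], [0.0175, -0.0005, 0.204, 0.011, 0], [0.0175, -0.0005, 0.204, 0.011, 0.3], [0.0175, -0.0005, 0.204, 0.011, 1], [0.0175, -0.0005, 0.204, 0.011, 1], [0.0175, -0.0005, 0.204, 0.011, 1], [0.0175, -0.0005, 0.204, 0.011, 1]]]' --squeeze 100

```text
clock: 4.45
position: [0.5658, 0.1956, 0.0579]
ee_rot: [-0.0, 1.0, 0.015, 0.001]
contact_force: [-0.3, 1.6, 5.6]
width: 0.0227
gripper_force: 97.5
```

>>> move_arm --deltas '[[[0, 0, 0, 0, 1], [0, 0, 0, 0, 1], [0, 0, 0, 0, 1]]]' --squeeze 120

```text
clock: 4.75
position: [0.5659, 0.1956, 0.058]
ee_rot: [-0.0, 1.0, 0.015, 0.001]
contact_force: [-1.0, 1.4, 5.4]
width: 0.0227
gripper_force: 117.0
```

```bash
python3 -c "
from h import *
st()"
```

```text
t4.75 p [0.5659 0.1956 0.058 ] yaw1.71 F [-1.   1.4  5.4] M [ 0.14 -0.02  0.03] w0.0227 g117
```

>>> move_arm --deltas '[[[0, 0, -0.01, 0, 1], [0, 0, -0.03, 0, 1], [0, 0, -0.06, 0, 1], [0, 0, -0.1, 0, 1], [0, 0, -0.13, 0, 1], [0, 0, -0.13, 0, 1], [0, 0, -0.13, 0, 1], [0, 0, -0.13, 0, 1]]]'

```text
clock: 5.55
position: [0.564, 0.1947, 0.1591]
ee_rot: [0.0, 1.0, 0.015, -0.002]
contact_force: [-0.4, 0.8, -1.5]
width: 0.0226
gripper_force: 117.3
```

```bash
python3 - <<'E'
from h import *
s=st();im=manip.get_image("side")
cv2.imwrite("pics/s4.png",cv2.resize(im[170:300,160:330,::-1],(784,600),interpolation=cv2.INTER_CUBIC))
print(move(s,[.4266,-.1393,.16],np.radians(-10.4)))
E
```

```text
t5.55 p [0.564  0.1947 0.1591] yaw1.70 F [-0.4  0.8 -1.5] M [-0.03  0.06  0.04] w0.0226 g117
(array([-1.840e-01,  4.123e-01, -1.000e-04]), np.float64(0.10081631503827061))
```

View pics/s4.png

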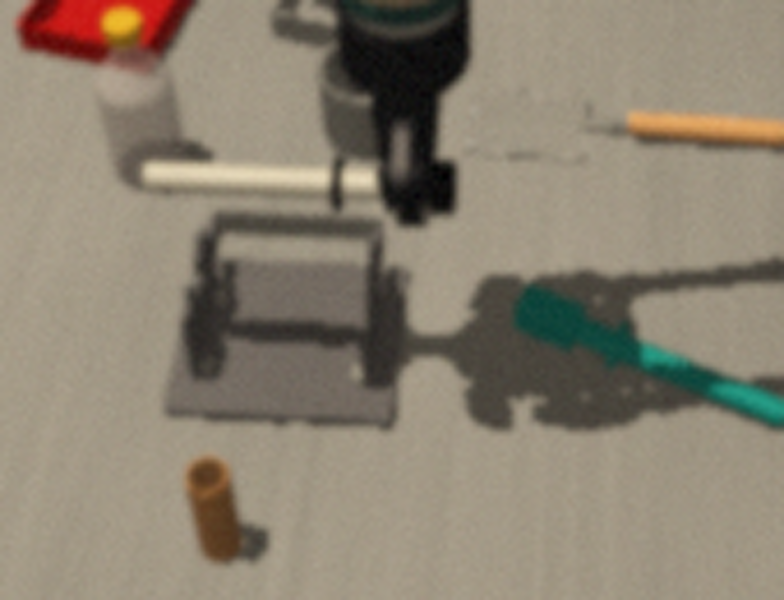

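The spindle is out of the dispenser and about level, with its nose at crop (143,174). I'll carry it to the tray.

>>> move_arm --deltas '[[[-0.06, 0.02, 0, 0, 1], [-0.12, 0.06, 0, 0.02, 1], [-0.184, 0.11, 0, 0.05, 1], [-0.184, 0.17, 0, 0.08, 1], [-0.184, 0.23, 0, 0.101, 1], [-0.184, 0.29, 0, 0.101, 1], [-0.184, 0.34, 0, 0.101, 1], [-0.184, 0.38, 0, 0.101, 1], [-0.184, 0.405, 0, 0.101, 1], [-0.184, 0.412, 0, 0.101, 1], [-0.184, 0.412, 0, 0.101, 1], [-0.184, 0.412, 0, 0.101, 1]]]'

```text
clock: 6.8
position: [0.4273, -0.1375, 0.1603]
ee_rot: [-0.001, 0.996, -0.091, -0.001]
contact_force: [-0.8, -0.0, -1.6]
width: 0.0224
gripper_force: 117.6
```

```bash
python3 - <<'E'
from h import *
c=cam("side");p=np.array([.564,.1947,.1691]);u=np.array([np.cos(.0297),np.sin(.0297),0])
for d in(.02,.167):
    print(d,proj(c,p+u*d), proj(c,p+u*d-[0,0,.005]))
print("seen",(160+378/4.61,170+180/4.615),(160+143/4.61,170+174/4.615))
s=st();print(move(s,[.4266,-.1393,.04],np.radians(-10.4)))
E
```

```text
0.02 [241.99583418 209.8906836 ] [242.08036684 211.05747429]
0.167 [190.62112947 208.10745736] [190.87382814 209.27243741]
seen (241.99566160520607, 209.00325027085592) (191.01952277657267, 207.70314192849403)
t6.80 p [ 0.4273 -0.1375  0.1603] yaw-10.39 F [-0.8 -0.  -1.6] M [-0.01  0.09 -0.01] w0.0224 g118
(array([-0.0002,  0.0026,  0.1504]), np.float64(5.65066408638697e-05))
```

>>> move_arm --deltas '[[[0, 0.0025, 0.05, 0, 1], [0, 0.0025, 0.1, 0, 1], [0, 0.0025, 0.135, 0, 1], [0, 0.0025, 0.1505, 0, 1], [0, 0.0025, 0.1505, 0, 1], [0, 0.0025, 0.1505, 0, 1], [0, 0.0025, 0.1505, 0, 1], [0, 0.0025, 0.1505, 0, 1]]]'

```text
clock: 7.6
position: [0.4284, -0.1408, 0.0415]
ee_rot: [0.0, 0.996, -0.091, 0.001]
contact_force: [0.1, 0.3, -1.0]
width: 0.0222
gripper_force: 117.7
```

```bash
python3 - <<'E'
from h import *
s=st();R,p=tool(s);c=cam("top");cs=cam("side")
n=p+[0,0,.010]+R[:,0]*.167;print("nose",n.round(4),"top px",proj(c,n),"side px",proj(cs,n))
im=manip.get_image("top");u,v=proj(c,n).astype(int);a=cv2.resize(im[v-30:v+30,u-40:u+40,::-1],(400,300),interpolation=cv2.INTER_CUBIC)
im=manip.get_image("side");u,v=proj(cs,n).astype(int);b=cv2.resize(im[v-30:v+30,u-40:u+40,::-1],(400,300),interpolation=cv2.INTER_CUBIC)
cv2.imwrite("pics/p5.png",np.hstack([a,b]))
E
```

```text
t7.60 p [ 0.4284 -0.1408  0.0415] yaw-10.39 F [ 0.1  0.3 -1. ] M [0.05 0.08 0.01] w0.0222 g118
nose [ 0.5927 -0.1709  0.0519] top px [306.76963991 179.77831716] side px [253.11304156 156.9309879 ]
```

View pics/p5.png

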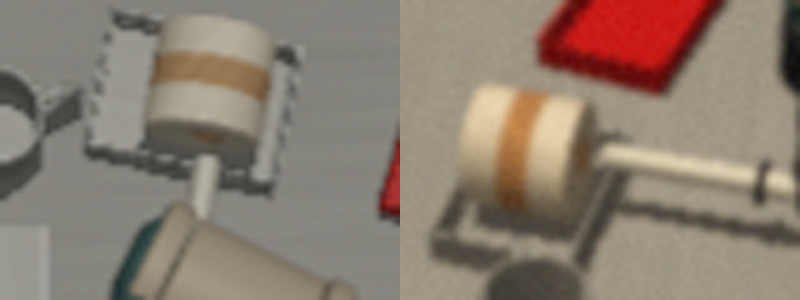

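Nose at left-crop (206,155), bore at (208,135): lined up to within about 1.5 mm, with the nose slightly right. I'll trim 1 mm left and advance gently.

>>> move_arm --deltas '[[[0, -0.0014, 0, 0, 1], [0.008, -0.0014, 0, 0, 1], [0.016, -0.0014, 0, 0, 1], [0.02, -0.0014, 0, 0, 1], [0.024, -0.0014, 0, 0, 1], [0.026, -0.0014, 0, 0, 1]]]'

```text
clock: 8.3
position: [0.4485, -0.1434, 0.0404]
ee_rot: [-0.0, 0.996, -0.091, -0.0]
contact_force: [-0.5, 0.7, -1.1]
width: 0.0221
gripper_force: 117.7
```

>>> move_arm --deltas '[[[0.0015, 0, 0, 0, 1], [0.003, 0, 0, 0, 1]]]'

```text
clock: 8.5
position: [0.4504, -0.1437, 0.0404]
ee_rot: [-0.0, 0.996, -0.091, -0.0]
contact_force: [0.3, 0.3, -1.3]
width: 0.0224
gripper_force: 117.7
```

```bash
python3 -c "
from h import *
s=st();R,p=tool(s);print(R.T@s['contact_force'])"
```

```text
t8.50 p [ 0.4504 -0.1437  0.0404] yaw-10.42 F [ 0.3  0.3 -1.3] M [0.08 0.03 0.07] w0.0224 g118
[ 0.20047554 -0.30054053  1.28361217]
```

>>> move_arm --deltas '[[[0.002, 0, 0, 0, 1], [0.004, 0, 0, 0, 1]]]'

```text
clock: 8.7
position: [0.4538, -0.1444, 0.0405]
ee_rot: [0.0, 0.996, -0.091, 0.0]
contact_force: [0.1, -0.5, -1.5]
width: 0.0225
gripper_force: 117.7
```

>>> move_arm --deltas '[[[0.002, 0, 0, 0, 1], [0.004, 0, 0, 0, 1]]]'

```text
clock: 8.9
position: [0.457, -0.145, 0.0405]
ee_rot: [0.0, 0.996, -0.091, 0.0]
contact_force: [-0.6, 0.3, -0.8]
width: 0.0223
gripper_force: 117.7
```

>>> move_arm --deltas '[[[0.001, 0, 0, 0, 1], [0.002, 0, 0, 0, 1]]]'

```text
clock: 9.1
position: [0.4585, -0.1452, 0.0405]
ee_rot: [0.0, 0.996, -0.091, 0.0]
contact_force: [-0.9, 0.6, -2.3]
width: 0.0221
gripper_force: 117.7
```

```bash
python3 -c "
from h import *
s=st();R,p=tool(s);print(R.T@s['contact_force'])"
```

```text
t9.10 p [ 0.4585 -0.1452  0.0405] yaw-10.42 F [-0.9  0.6 -2.3] M [0.08 0.08 0.01] w0.0221 g118
[-0.98351845 -0.44498594  2.27128404]
```

>>> move_arm --deltas '[[[0.002, 0, 0, 0, 1], [0.004, 0, 0, 0, 1]]]'

```text
clock: 9.3
position: [0.4617, -0.1458, 0.0405]
ee_rot: [0.0, 0.996, -0.091, 0.0]
contact_force: [-0.4, -0.2, -0.2]
width: 0.0222
gripper_force: 117.7
```

>>> move_arm --deltas '[[[0.002, 0, 0, 0, 1], [0.004, 0, 0, 0, 1]]]'

```text
clock: 9.5
position: [0.4649, -0.1464, 0.0405]
ee_rot: [0.0, 0.996, -0.091, 0.0]
contact_force: [0.1, 0.3, -1.5]
width: 0.0219
gripper_force: 117.7
```

```bash
python3 -c "
from h import *
s=st();R,p=tool(s);print(R.T@s['contact_force'])
c=cam('top');im=manip.get_image('top');cv2.imwrite('pics/t6.png',cv2.resize(im[145:205,262:342,::-1],(800,600),interpolation=cv2.INTER_CUBIC))"
```

```text
t9.50 p [ 0.4649 -0.1464  0.0405] yaw-10.42 F [ 0.1  0.3 -1.5] M [0.04 0.12 0.08] w0.0219 g118
[-0.00774172 -0.35056716  1.45189225]
```

View pics/t6.png

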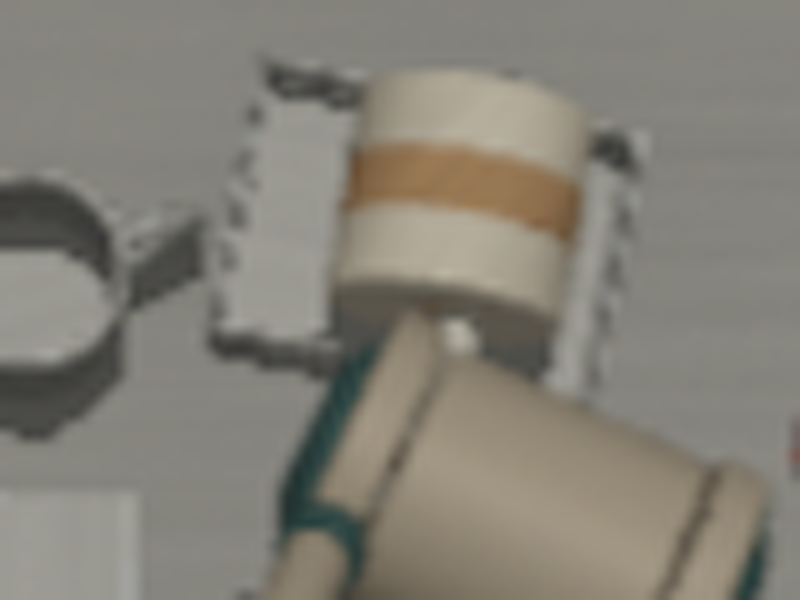

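The rod enters the face at about (455,325), and the force stays near zero, so the nose is in the bore. I'll continue.

>>> move_arm --deltas '[[[0.003, 0, 0, 0, 1], [0.006, 0, 0, 0, 1], [0.009, 0, 0, 0, 1]]]'

```text
clock: 9.85
position: [0.4721, -0.1478, 0.0405]
ee_rot: [0.0, 0.996, -0.091, 0.0]
contact_force: [0.2, 0.3, -2.0]
width: 0.0224
gripper_force: 117.7
```

>>> move_arm --deltas '[[[0.003, 0, 0, 0, 1], [0.006, 0, 0, 0, 1], [0.009, 0, 0, 0, 1]]]'

```text
clock: 10.15
position: [0.4791, -0.1491, 0.0405]
ee_rot: [0.0, 0.996, -0.091, 0.0]
contact_force: [-0.1, -0.0, -1.9]
width: 0.0226
gripper_force: 117.7
```

```bash
python3 -c "
from h import *
s=st();R,p=tool(s);print(R.T@s['contact_force'])"
```

```text
t10.15 p [ 0.4791 -0.1491  0.0405] yaw-10.42 F [-0.1 -0.  -1.9] M [0.08 0.13 0.06] w0.0226 g118
[-0.06426726  0.0605632   1.9304806 ]
```

>>> move_arm --deltas '[[[0.004, 0, 0, 0, 1], [0.008, 0, 0, 0, 1], [0.012, 0, 0, 0, 1]]]'

```text
clock: 10.45
position: [0.4887, -0.1508, 0.0405]
ee_rot: [0.0, 0.996, -0.091, 0.0]
contact_force: [0.2, 0.0, -0.8]
width: 0.022
gripper_force: 117.7
```

>>> move_arm --deltas '[[[0.004, 0, 0, 0, 1], [0.008, 0, 0, 0, 1], [0.012, 0, 0, 0, 1]]]'

```text
clock: 10.75
position: [0.4981, -0.1525, 0.0405]
ee_rot: [0.0, 0.996, -0.091, 0.0]
contact_force: [0.1, 0.6, -1.1]
width: 0.0223
gripper_force: 117.7
```

>>> move_arm --deltas '[[[0.004, 0, 0, 0, 1], [0.008, 0, 0, 0, 1], [0.012, 0, 0, 0, 1]]]'

```text
clock: 11.05
position: [0.5075, -0.1543, 0.0405]
ee_rot: [0.0, 0.996, -0.091, 0.0]
contact_force: [0.0, -0.6, -1.1]
width: 0.0224
gripper_force: 117.7
```

```bash
python3 -c "
from h import *
s=st();R,p=tool(s);print(R.T@s['contact_force'])"
```

```text
t11.05 p [ 0.5075 -0.1543  0.0405] yaw-10.42 F [ 0.  -0.6 -1.1] M [0.01 0.06 0.02] w0.0224 g118
[0.11034609 0.55573724 1.10499934]
```

>>> move_arm --deltas '[[[0.004, 0, 0, 0, 1], [0.008, 0, 0, 0, 1], [0.012, 0, 0, 0, 1], [0.016, 0, 0, 0, 1]]]'

```text
clock: 11.45
position: [0.5201, -0.1566, 0.0405]
ee_rot: [0.0, 0.996, -0.091, 0.0]
contact_force: [0.1, -0.5, -0.3]
width: 0.0225
gripper_force: 117.7
```

>>> move_arm --deltas '[[[0.004, 0, 0, 0, 1], [0.008, 0, 0, 0, 1], [0.012, 0, 0, 0, 1], [0.016, 0, 0, 0, 1]]]'

```text
clock: 11.85
position: [0.5327, -0.1589, 0.0405]
ee_rot: [0.0, 0.996, -0.091, -0.0]
contact_force: [-0.1, 0.1, -2.0]
width: 0.0222
gripper_force: 117.8
```

>>> move_arm --deltas '[[[0.004, 0, 0, 0, 1], [0.008, 0, 0, 0, 1], [0.012, 0, 0, 0, 1], [0.015, 0, 0, 0, 1]]]'

```text
clock: 12.25
position: [0.5445, -0.1611, 0.0405]
ee_rot: [0.0, 0.996, -0.091, 0.0]
contact_force: [0.1, 0.6, -2.2]
width: 0.0222
gripper_force: 117.8
```

```bash
python3 -c "
from h import *
s=st();R,p=tool(s);print(R.T@s['contact_force'])
im=manip.get_image('wrist');cv2.imwrite('pics/w7.png',im[:,:,::-1])"
```

```text
t12.25 p [ 0.5445 -0.1611  0.0405] yaw-10.42 F [ 0.1  0.6 -2.2] M [0.06 0.08 0.06] w0.0222 g118
[-0.03645151 -0.6162528   2.16941866]
```

View pics/w7.png

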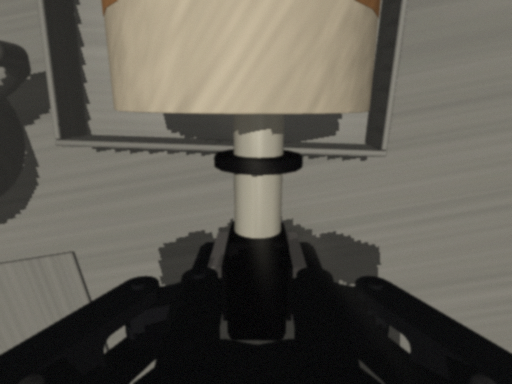

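The wrist view shows the collar at row 160 and the roll face at row 115, a gap of about 15 mm, and the roll square to the rod. I'll close in gently.

>>> move_arm --deltas '[[[0.004, 0, 0, 0, 1], [0.008, 0, 0, 0, 1], [0.012, 0, 0, 0, 1]]]'

```text
clock: 12.6
position: [0.5539, -0.1628, 0.0405]
ee_rot: [0.0, 0.996, -0.091, 0.0]
contact_force: [0.8, -0.0, -1.3]
width: 0.0222
gripper_force: 117.8
```

>>> move_arm --deltas '[[[0.002, 0, 0, 0, 1], [0.004, 0, 0, 0, 1]]]'

```text
clock: 12.8
position: [0.557, -0.1633, 0.0405]
ee_rot: [0.0, 0.996, -0.091, -0.0]
contact_force: [-0.1, -0.1, -1.5]
width: 0.0224
gripper_force: 117.7
```

>>> move_arm --deltas '[[[0.0015, 0, 0, 0, 1], [0.003, 0, 0, 0, 1]]]'

```text
clock: 13.0
position: [0.5592, -0.1638, 0.0405]
ee_rot: [0.0, 0.996, -0.091, -0.0]
contact_force: [0.3, 0.2, -1.9]
width: 0.0223
gripper_force: 117.8
```

>>> move_arm --deltas '[[[0.0015, 0, 0, 0, 1], [0.003, 0, 0, 0, 1]]]'

```text
clock: 13.2
position: [0.5606, -0.1639, 0.0404]
ee_rot: [-0.0, 0.996, -0.091, -0.001]
contact_force: [-3.5, 0.4, -0.7]
width: 0.0226
gripper_force: 118.0
```

```bash
python3 -c "
from h import *
s=st();R,p=tool(s);print(R.T@s['contact_force'])"
```

```text
t13.20 p [ 0.5606 -0.1639  0.0404] yaw-10.41 F [-3.5  0.4 -0.7] M [0.08 0.39 0.04] w0.0226 g118
[-3.48800049  0.27537758  0.66724957]
```

>>> move_arm --deltas '[[[0.001, 0, 0, 0, 1], [0.0015, 0, 0, 0, 1], [0.0015, 0, 0, 0, 1]]]' --squeeze 120

```text
clock: 13.5
position: [0.5624, -0.1643, 0.0403]
ee_rot: [-0.0, 0.996, -0.091, -0.0]
contact_force: [-2.7, 0.2, -1.4]
width: 0.0225
gripper_force: 117.8
```

>>> move_arm --deltas '[[[0, 0, -0.005, 0, 1], [0, 0, -0.012, 0, 1], [0, 0, -0.025, 0, 1], [0, 0, -0.045, 0, 1], [0, 0, -0.07, 0, 1], [0, 0, -0.09, 0, 1], [0, 0, -0.1, 0, 1], [0, 0, -0.1, 0, 1]]]'

```text
clock: 14.3
position: [0.5637, -0.1648, 0.1222]
ee_rot: [0.001, 0.996, -0.091, 0.002]
contact_force: [0.0, 0.3, -5.0]
width: 0.022
gripper_force: 117.9
```

```bash
python3 - <<'E'
from h import *
s=st();R,p=tool(s);print(R.T@s['contact_force'])
im=manip.get_image('wrist');a=cv2.resize(im[:,:,::-1],(400,300))
im=manip.get_image('side');b=cv2.resize(im[110:200,190:310,::-1],(400,300),interpolation=cv2.INTER_CUBIC)
cv2.imwrite("pics/p8.png",np.hstack([a,b]))
print(move(s,[.545,.1956,.15],np.radians(1.71)))
E
```

```text
t14.30 p [ 0.5637 -0.1648  0.1222] yaw-10.42 F [ 0.   0.3 -5. ] M [0.02 0.36 0.01] w0.0220 g118
[-0.03518771 -0.31729574  4.98816037]
(array([-0.1043, -0.4388, -0.0355]), np.float64(-0.10108863246881303))
```

View pics/p8.png

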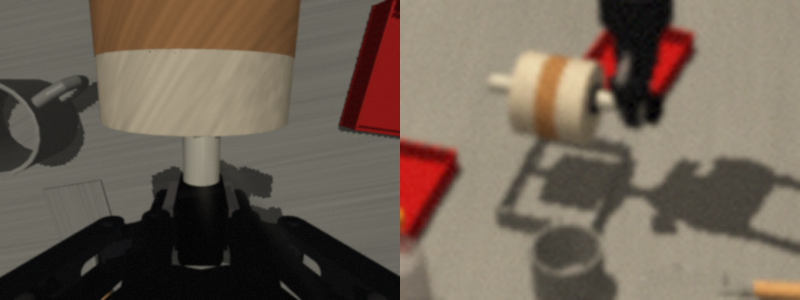

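The roll is on the spindle against the collar, lifted clear and about level. I'll carry it to above the dispenser.

>>> move_arm --deltas '[[[-0.015, -0.01, -0.02, 0, 1], [-0.04, -0.045, -0.0355, -0.02, 1], [-0.07, -0.095, -0.0355, -0.04, 1], [-0.09, -0.15, -0.0355, -0.06, 1], [-0.104, -0.21, -0.0355, -0.08, 1], [-0.104, -0.27, -0.0355, -0.101, 1], [-0.104, -0.325, -0.0355, -0.101, 1], [-0.104, -0.375, -0.0355, -0.101, 1], [-0.104, -0.41, -0.0355, -0.101, 1], [-0.104, -0.43, -0.0355, -0.101, 1], [-0.104, -0.439, -0.0355, -0.101, 1], [-0.104, -0.439, -0.0355, -0.101, 1]]]'

```text
clock: 15.6
position: [0.5441, 0.1959, 0.1482]
ee_rot: [0.0, 1.0, 0.015, -0.001]
contact_force: [0.6, -0.5, -4.1]
width: 0.0221
gripper_force: 118.3
```

>>> move_arm --deltas '[[[0.013, 0, 0, 0, 1], [0.026, 0, 0, 0, 1], [0.026, 0, 0, 0, 1], [0.026, 0, 0, 0, 1]]]'

```text
clock: 16.0
position: [0.5657, 0.1958, 0.1488]
ee_rot: [0.0, 1.0, 0.014, -0.0]
contact_force: [-0.7, 1.4, -4.2]
width: 0.0225
gripper_force: 118.4
```

```bash
python3 - <<'E'
from h import *
s=st()
im=manip.get_image('wrist');a=cv2.resize(im[:,:,::-1],(400,300))
im=manip.get_image('side');b=cv2.resize(im[175:280,180:320,::-1],(400,300),interpolation=cv2.INTER_CUBIC)
cv2.imwrite("pics/p9.png",np.hstack([a,b]))
print(move(s,[.5659,.1956,.058],np.radians(1.71)))
c=cam("side");R,p=tool(s);q=p+[0,0,.01]
for d in(.05,.167):print(((proj(c,q+R[:,0]*d)-[180,175])*[400/140,300/105]).round(1)+[400,0])
E
```

```text
t16.00 p [0.5657 0.1958 0.1488] yaw1.61 F [-0.7  1.4 -4.2] M [-0.04  0.42 -0.  ] w0.0225 g118
(array([0.0003, 0.0002, 0.1135]), np.float64(-0.0008061741962261903))
[545.9 106.2]
[430. 102.]
```

View pics/p9.png

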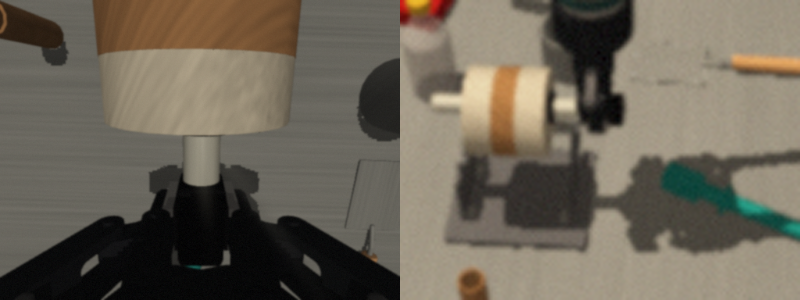

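The spindle is level above the slots, with the nose at (432,100) against a prediction of (430,102). I'll lower it.

>>> move_arm --deltas '[[[0.0003, 0.0002, 0.02, 0, 1], [0.0003, 0.0002, 0.05, 0, 1], [0.0003, 0.0002, 0.07, 0, 1], [0.0003, 0.0002, 0.077, 0, 1], [0.0003, 0.0002, 0.081, 0, 1]]]'

```text
clock: 16.6
position: [0.5651, 0.1964, 0.0837]
ee_rot: [0.0, 1.0, 0.015, -0.0]
contact_force: [0.4, 0.8, -4.5]
width: 0.0225
gripper_force: 118.3
```

>>> move_arm --deltas '[[[0, 0, 0.003, 0, 1], [0, 0, 0.006, 0, 1], [0, 0, 0.009, 0, 1]]]'

```text
clock: 16.9
position: [0.566, 0.1967, 0.0775]
ee_rot: [-0.0, 1.0, 0.015, 0.001]
contact_force: [-0.2, 0.2, -4.8]
width: 0.0225
gripper_force: 118.4
```

>>> move_arm --deltas '[[[0, 0, 0.003, 0, 1], [0, 0, 0.006, 0, 1], [0, 0, 0.009, 0, 1]]]'

```text
clock: 17.2
position: [0.5655, 0.1965, 0.0696]
ee_rot: [0.0, 1.0, 0.015, 0.0]
contact_force: [-0.8, -0.2, -5.1]
width: 0.022
gripper_force: 118.3
```

```bash
python3 -c "
from h import *
s=st();print(move(s,[.5659,.1956,.058],np.radians(1.71)))"
```

```text
t17.20 p [0.5655 0.1965 0.0696] yaw1.70 F [-0.8 -0.2 -5.1] M [-0.03  0.44 -0.  ] w0.0220 g118
(array([0.0005, 0.0012, 0.0145]), np.float64(-8.946010694870067e-05))
```

>>> move_arm --deltas '[[[0, 0.001, 0.002, 0, 1], [0, 0.001, 0.004, 0, 1], [0, 0.001, 0.007, 0, 1]]]'

```text
clock: 17.5
position: [0.5656, 0.1957, 0.064]
ee_rot: [0.0, 1.0, 0.015, 0.0]
contact_force: [-0.1, 0.6, -5.2]
width: 0.0221
gripper_force: 118.3
```

>>> move_arm --deltas '[[[0, 0, 0.002, 0, 1], [0, 0, 0.004, 0, 1]]]'

```text
clock: 17.7
position: [0.5654, 0.1957, 0.0607]
ee_rot: [0.0, 1.0, 0.015, -0.0]
contact_force: [-0.6, 0.2, -4.7]
width: 0.0224
gripper_force: 118.3
```

>>> move_arm --deltas '[[[0, 0, 0.0015, 0, 1], [0, 0, 0.0025, 0, 1]]]'

```text
clock: 17.9
position: [0.5654, 0.1957, 0.0589]
ee_rot: [0.0, 1.0, 0.015, 0.0]
contact_force: [-0.8, -0.7, -3.3]
width: 0.0226
gripper_force: 118.4
```

```bash
python3 -c "
from h import *
s=st();print(move(s,[.5659,.1956,.058],np.radians(1.71)))"
```

```text
t17.90 p [0.5654 0.1957 0.0589] yaw1.70 F [-0.8 -0.7 -3.3] M [-0.05  0.34 -0.02] w0.0226 g118
(array([0.0006, 0.0002, 0.0011]), np.float64(-0.00011009276715045143))
```

>>> move_arm --deltas '[[[0, 0, 0.0006, 0, 1], [0, 0, 0.0012, 0, 1], [0, 0, 0.0012, 0, 1]]]'

```text
clock: 18.2
position: [0.5655, 0.1957, 0.0584]
ee_rot: [0.0, 1.0, 0.015, 0.0]
contact_force: [-1.6, -0.1, -0.8]
width: 0.0219
gripper_force: 118.6
```

>>> move_arm --deltas '[[[0, 0, 0.0005, 0, 1], [0, 0, 0.001, 0, 1]]]'

```text
clock: 18.4
position: [0.5656, 0.1957, 0.058]
ee_rot: [-0.0, 1.0, 0.015, 0.0]
contact_force: [-3.7, -1.4, 6.1]
width: 0.0225
gripper_force: 119.5
```

```bash
python3 -c "
from h import *
s=st()"
```

```text
t18.40 p [0.5656 0.1957 0.058 ] yaw1.70 F [-3.7 -1.4  6.1] M [-0.16  0.5  -0.05] w0.0225 g120
```

It's seated at the original pose (z = 0.058, support force 6 N). Release.

>>> move_arm --deltas '[[[0, 0, -0.0005, 0, 1], [0, 0, -0.0005, 0, 1]]]' --squeeze 20

```text
clock: 18.6
position: [0.5655, 0.1958, 0.0581]
ee_rot: [-0.0, 1.0, 0.015, 0.0]
contact_force: [-3.8, 0.3, 4.1]
width: 0.0226
gripper_force: 119.5
```

>>> move_arm --deltas '[[[0, 0, 0, 0, 0.3], [0, 0, 0, 0, 0], [0, 0, 0, 0, -0.5], [0, 0, 0, 0, -1], [0, 0, 0, 0, -1], [0, 0, 0, 0, -1], [0, 0, 0, 0, -1]]]'

```text
clock: 19.3
position: [0.5655, 0.1957, 0.0575]
ee_rot: [0.0, 1.0, 0.015, 0.0]
contact_force: [0.0, 0.1, 0.4]
width: 0.0852
gripper_force: 0.0
```

```bash
python3 -c "
from h import *
s=st()"
```

```text
t19.30 p [0.5655 0.1957 0.0575] yaw1.70 F [0.  0.1 0.4] M [ 0.01 -0.01  0.05] w0.0852 g0
```

>>> move_arm --deltas '[[[0, 0, -0.03, 0, -1], [0, 0, -0.08, 0, -1], [0, 0, -0.14, 0, -1], [0, 0, -0.2, 0, -1], [-0.03, 0, -0.2, 0, -1], [-0.03, 0, -0.2, 0, -1], [-0.03, 0, -0.2, 0, -1]]]'

```text
clock: 20.0
position: [0.5411, 0.1949, 0.2171]
ee_rot: [0.0, 1.0, 0.015, -0.0]
contact_force: [0.6, -0.4, -1.2]
width: 0.0856
gripper_force: 0.0
```

```bash
python3 - <<'E'
from h import *
s=st()
im=manip.get_image('wrist');a=cv2.resize(im[:,:,::-1],(400,300))
im=manip.get_image('side');b=cv2.resize(im[175:280,180:320,::-1],(400,300),interpolation=cv2.INTER_CUBIC)
cv2.imwrite("pics/p10.png",np.hstack([a,b]))
c=cam("side");q=np.array([.5655,.1957,.068]);u=np.array([np.cos(.0298),np.sin(.0298),0])
for d in(-.026,.018,.05,.167):print(((proj(c,q+u*d)-[180,175])*[400/140,300/105]).round(1)+[400,0])
E
```

```text
t20.00 p [0.5411 0.1949 0.2171] yaw1.72 F [ 0.6 -0.4 -1.2] M [ 0.03 -0.03 -0.02] w0.0856 g0
[623.6 165.4]
[582.1 163.8]
[552.  162.7]
[442.5 158.6]
```

View pics/p10.png

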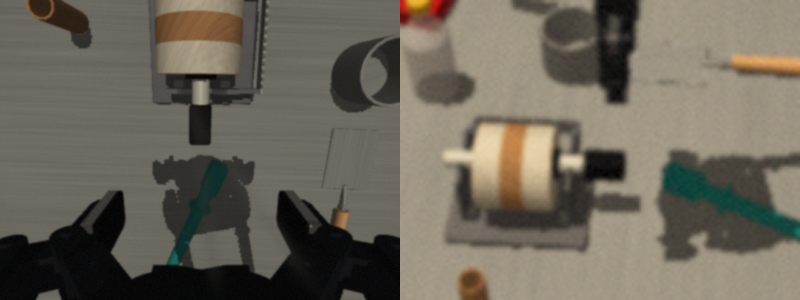

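The spindle lies level in both slots, with the grip at (604,164) and the nose at (443,157), both matching prediction. The roll is between the cheeks against the collar, and the gripper is clear. I'm handing in.

```bash
python3 -c "
from rig import manip
print(manip.sign_off())"
```

```text
the job is handed in; nothing more can be done
None
```

The new roll is on the spindle against its collar, seated in both dispenser slots and released. I handed the job in at about 20 s; contact readings stayed at about 6 N or less, and the judge gave no verdict.

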